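# Reset three tripped governor switches in order

## Task

Three governor safety switches on the bench have tripped and their steel reset plungers have popped up. With the fingertips, lightly press the plungers straight down one after another until each is fully home, where it stays: first the slim round pin, then the square cap, then the wide round disc. Do not pick up, tip or shove the loose switches, do not press hard, and leave the other parts where they are.

Things in the scene. Friction and masses are not known exactly. Their poses are not given: they have to be found in the camera images.
- pin_switch: loose governor switch; plunger head a slim round pin, 12 mm across: aluminium housing with black lid, 60 x 60 mm, 45 mm high (68 mm over its foot flange along x), 0.4 to 0.85 kg, upright on the bench; 14 mm grey cable gland on its +x side, 16 mm black collar 3 mm high on top. Origin: centre of the underside; z up. The three housings are alike, and which stands where changes
- pin_top (a point): centre of the top face of the steel plunger head of that switch (slim round pin, 12 mm across, 4 mm thick). It lies on the vertical axis through the middle of the housing, 62 mm above the bench when the plunger is fully up and 52 mm when fully home (then 7 mm above the housing's top face), and moves with the plunger
- pin_plunger (a joint): how far that plunger is pressed in, in m: 0 fully up, 0.010 fully home on its stop; starts popped up at 0 to 0.002. It slides straight down under about 3 N of friction, without a spring, and stays where it is left
- square_switch: loose governor switch; plunger head a square cap, 26 x 26 mm: aluminium housing with black lid, 60 x 60 mm, 45 mm high (68 mm over its foot flange along x), 0.4 to 0.85 kg, upright on the bench; 14 mm grey cable gland on its +x side, 16 mm black collar 3 mm high on top. Origin: centre of the underside; z up. The three housings are alike, and which stands where changes
- square_top (a point): centre of the top face of the steel plunger head of that switch (square cap, 26 x 26 mm, 4 mm thick). It lies on the vertical axis through the middle of the housing, 62 mm above the bench when the plunger is fully up and 52 mm when fully home (then 7 mm above the housing's top face), and moves with the plunger
- square_plunger (a joint): how far that plunger is pressed in, in m: 0 fully up, 0.010 fully home on its stop; starts popped up at 0 to 0.002. It slides straight down under about 3 N of friction, without a spring, and stays where it is left
- disc_switch: loose governor switch; plunger head a wide round disc, 42 mm across: aluminium housing with black lid, 60 x 60 mm, 45 mm high (68 mm over its foot flange along x), 0.4 to 0.85 kg, upright on the bench; 14 mm grey cable gland on its +x side, 16 mm black collar 3 mm high on top. Origin: centre of the underside; z up. The three housings are alike, and which stands where changes
- disc_top (a point): centre of the top face of the steel plunger head of that switch (wide round disc, 42 mm across, 4 mm thick). It lies on the vertical axis through the middle of the housing, 62 mm above the bench when the plunger is fully up and 52 mm when fully home (then 7 mm above the housing's top face), and moves with the plunger
- disc_plunger (a joint): how far that plunger is pressed in, in m: 0 fully up, 0.010 fully home on its stop; starts popped up at 0 to 0.002. It slides straight down under about 3 N of friction, without a spring, and stays where it is left
- brass_knob: loose brass knurled knob standing on its 18 mm wide, 10 mm high stem, head 34 mm across, 30 mm high over all; origin at the centre of its underside. Leave alone
- feeler_block: loose steel feeler gauge block, 86 x 22 x 16 mm (18 mm high at a pivot rivet), long along its x; origin at the centre of its underside. Leave alone
- pawl_arm: loose red-painted pawl arm, about 140 mm long along its x, 12 to 16 mm thick, with a round 36 mm boss at -x and a bent nose at +x; origin mid-length at its underside. Leave alone
- cover_plate: loose cast aluminium cover plate, 110 x 150 mm, 8 mm thick, round hub 15 mm high; origin at the centre of its underside. Leave alone
- bearing_ring: loose steel bearing ring, 52 mm outside, 28 mm bore, 16 mm high, lying flat; origin at the centre of its underside. Leave alone
- hex_bolt: loose dark hex bolt standing on its 24 mm head, 46 mm high; origin at the centre of its underside. Leave alone
There are look-alikes about, which are no part of the job. Leave any red look-alike of the pin_switch alone.

How it is judged (in metres and radians):
On the way, in this order (a step that is already met when the one before it is completed fails the run):
1. the slim pin is pressed home while the square cap and the disc are still up (value of joint pin_plunger above 0.0075 m and value of joint each of square_plunger, disc_plunger below 0.003 m), for 0.1 s.
2. the square cap is pressed home while the disc is still up (value of joint each of pin_plunger, square_plunger above 0.0075 m and value of joint disc_plunger below 0.003 m), for 0.1 s.
3. the wide disc is pressed home (value of joint each of pin_plunger, square_plunger, disc_plunger above 0.0075 m), for 0.1 s.
At the end, for the whole second after the job is handed in: All three plungers are pressed in by more than 7.5 of their 10 mm; every switch stands upright and at rest on the bench within 20 mm of where it began; no other part has moved by more than 20 mm (all of step 3 and height (world z) of each of pin_switch, square_switch, disc_switch below 0.004 m and angle between each of pin_switch, square_switch, disc_switch's own z axis and vertical below 0.05 rad and distance of each of pin_switch, square_switch, disc_switch, brass_knob, feeler_block, pawl_arm, cover_plate, bearing_ring, hex_bolt from where it was at the start of the episode below 0.02 m and linear speed of each of pin_switch, square_switch, disc_switch below 0.02 m/s); the robot touches nothing.
It fails at once if a switch is lifted (12 mm) or tipped (0.25 rad) (height (world z) of any of pin_switch, square_switch, disc_switch above 0.012 m or angle between any of pin_switch, square_switch, disc_switch's own z axis and vertical above 0.25 rad).
It fails at once if a switch is shoved by more than 20 mm (distance of any of pin_switch, square_switch, disc_switch from where it was at the start of the episode above 0.02 m).
It fails at once if a switch is pressed with more than 25 N (contact force between any of the fingers, the arm and pin_switch above 25 N or contact force between any of the fingers, the arm and square_switch above 25 N or contact force between any of the fingers, the arm and disc_switch above 25 N).
It fails at once if one of the other parts is moved by more than 20 mm (distance of any of brass_knob, feeler_block, pawl_arm, cover_plate, bearing_ring, hex_bolt from where it was at the start of the episode above 0.02 m).
It also fails if it takes over 48 s, if anything falls off the work surface, if the arm or the gripper's body presses on something with over 40 N, if the wrist force passes 120 N, or if a joint passes its speed limit or range.

## Robot

A 6-joint arm with a two-finger parallel gripper is mounted at the origin on the work surface. World frame = base frame: x ahead of the robot, y to its left, z up, the work surface at z = 0. Lengths are in mm, angles in rad, forces in N, time in s.
With the tool pointing down it reaches from about 375 to 750 mm from the base axis. Payload 9 kg.
Tool frame: the origin (TCP) lies between the finger pads; the fingertips stand 8 mm ahead of it and the grasp point (between the pads) lies 11 mm behind it; z points along the fingers, y is the line along which they close (so a half turn about z gives the same grasp; the last joint's range is limited). The gripper opens to 85 mm and grips with 20 to 120 N. Pads are 22 mm wide; open, the fingers measure 114 mm over their backs; the gripper's body (76 mm by 85 mm) begins 54 mm behind the grasp point. The pads swing forward as they close: fully open they stand 13 mm farther back than shut.
Start: joints at [-1.326, 0.104, 0.097, 1.564, 0, 1.353], TCP at [267.887, -536.91, 239.331] pointing down, gripper open.
Joint ranges: [-2.99, 2.99], [-0.84, 1.86], [-1.1, 1.16], [-1.84, 2.11], [-1.51, 1.56], [-3.14, 3.14]. Speed limits (rad/s): [2.22, 2.22, 2.57, 3.14, 3.14, 3.14].

## Interface

Orientations are given as [roll, pitch, yaw] about the fixed x, y, z axes, in that order (R = Rz(yaw) Ry(pitch) Rx(roll)).
In Python, from cell import env gives the robot as it stands.
- The arm moves only by the tool play_rows, never from a script. Its argument "plan" is a list of rows, each an object with "dr": the turn, a rotation vector about the tool's x, y, z each as a share of 10 degrees, from -1 to 1, a list of three; "offset": the shift along the tool's x, y, z each as a share of 30 mm, from -1 to 1, a list of three; "fingers": the opening, from 0 (shut) to 1 (fully open). In form: [{"dr": [rx, ry, rz], "offset": [x, y, z], "fingers": fingers}, ...]. A call has 1 to 12 rows; each row shifts and turns the commanded pose from where the row before left it, along the tool's axes as they then stand; what a row does not reach is not made up. A row lasts 1/8 s, in which the tool goes at most 62.5 mm and 10.7 degrees, less where a joint would pass 70% of its speed; a pose out of reach is approached as far as the arm can. A call with a number of a shift or a turn outside -1 to 1 is refused whole. A call with a gripper value outside its range is refused whole. The fingers move at their own pace and stop on an object; the grip force is fixed at half the most. Time passes only in rows, so rows that do not move let the fingers close. It gives the time, the measured TCP pose, the force, the opening and the grip force at its end, in the units of the state.
- env.get_state(): the state, without advancing time (a new reading comes with each control period).
- env.read_camera(name): name is "scene" or "top" or "wrist"; returns the picture (420x560x3 uint8, red, green, blue); there is no depth.
- env.camera_info(name): a dict with "camera_matrix" (3x3 intrinsics, pixels), "dist" ([k1, k2, p1, p2, k3] as OpenCV has them; the pictures are not rectified), "view" (4x4, takes a point from world to camera coordinates). Camera axes: x right, y down, z forward; pixel columns grow to the right and rows downward; lengths in mm; the calibration is good to about 2 mm. A picture is of the moment at which its call begins: read the wrist's pose just before it. camera_info takes no time and is no camera call; for the wrist camera it gives the pose at the moment of the call.
- env.close_job(): hands the job in; it is judged then, once.
The state is a dict: "time_s": time; "q": joint angles; "qd": joint speeds; "effort": joint torques, N m; "tcp_pos": TCP position; "orientation": TCP orientation; "force": force on the tool from outside, world axes, zero at the start; "wrist_torque": the same for the moment, N m; "finger_gap": opening from 0.0 (shut) to 1.0 (fully open); "gripper_force": force on a finger pad.
Only numpy, scipy, OpenCV 4.12 (cv2) and the standard library are available. Lean on these libraries where they do the work, as an engineer would, in place of code of your own. Each camera call takes 0.05 s, during which the arm holds its last target. There are 200 camera calls.

## Working session

There is one attempt and no reset: what is moved stays moved. The work goes in short steps, Python scripts to look and compute and a tool call to move; the robot and the scene stay as the last step left them, time stands still between calls to the robot, and variables do not carry over. Pictures are saved under pics/ and viewed, at most 10 in all, crops included, and the job is handed in when it is done.

Besides the shell and the picture viewer there is one more tool, called after "Emit:" by a JSON object that holds its "fn" and its "kwargs". play_rows: Moves the arm, as the interface text tells. Its arguments: {"type":"object","properties":{"plan":{"type":"array"}},"required":["plan"]}

```bash
mkdir -p pics; python3 - <<'E'
from cell import env
import cv2
for n in ("scene","top"):
    cv2.imwrite(f"pics/{n}.png",env.read_camera(n)[:,:,::-1])
    i=env.camera_info(n);print(n,i["camera_matrix"],i["dist"],i["view"])
s=env.get_state();print(s["time_s"],s["tcp_pos"],s["orientation"],s["force"],s["finger_gap"])
E
```

```text
scene [[462.37606637   0.         281.25758659]
 [  0.         462.37606637 210.0449242 ]
 [  0.           0.           1.        ]] [0.03815548 0.         0.         0.         0.        ] [[ 8.94326110e-01  4.47179804e-01  1.45269310e-02 -5.35764718e+02]
 [ 2.98517660e-01 -5.72198591e-01 -7.63855993e-01 -1.23447179e+02]
 [-3.33268684e-01  6.87472905e-01 -6.45223209e-01  1.23552104e+03]
 [ 0.00000000e+00  0.00000000e+00  0.00000000e+00  1.00000000e+00]]
top [[442.04309489   0.         278.9327306 ]
 [  0.         442.04309489 206.94398586]
 [  0.           0.           1.        ]] [-0.08659634  0.          0.          0.          0.        ] [[ 1.03932420e-02 -9.99940078e-01  3.43804150e-03 -3.51697545e+01]
 [-9.85862881e-01 -1.08218152e-02 -1.67204274e-01  6.05580575e+02]
 [ 1.67231460e-01 -1.65164302e-03 -9.85916280e-01  1.12067371e+03]
 [ 0.00000000e+00  0.00000000e+00  0.00000000e+00  1.00000000e+00]]
0.1 [ 267.8168031  -536.59445621  238.60814359] [-3.14045362e+00 -2.70729440e-04  4.62751166e-01] [-0.00769785 -0.07442114 -0.00860771] 0.9996694153827856
```

View pics/scene.png

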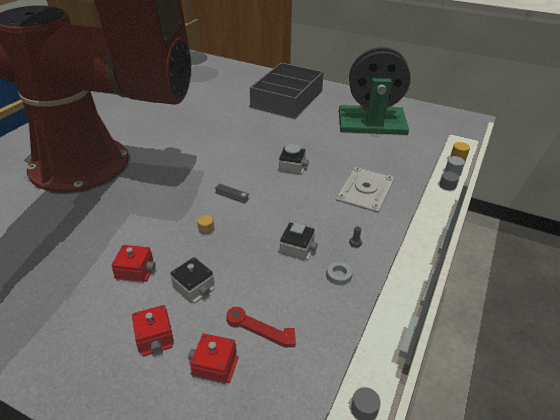

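View pics/top.png

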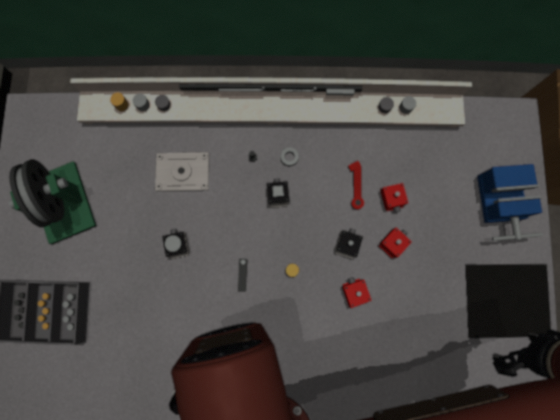

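The scene view shows three aluminium and black switches: pin at about (193,270), square at (298,233) and disc at (292,150). In the top view they are at (350,243), (278,192) and (174,243). There are also three red look-alikes at top (395,196), (396,242) and (357,292), which I'll leave alone. The black-lidded switches fit the description; I'll confirm and measure them in one enlarged crop.

```bash
python3 - <<'E'
import cv2,numpy as np
s=cv2.imread("pics/scene.png");t=cv2.imread("pics/top.png")
def c(im,u,v,h=22): return cv2.resize(im[v-h:v+h,u-h:u+h],(264,264),interpolation=cv2.INTER_CUBIC)
a=np.hstack([c(t,350,243),c(t,278,192),c(t,174,243)]);b=np.hstack([c(s,193,275),c(s,298,238),c(s,292,156)])
cv2.imwrite("pics/crop.png",np.clip(np.vstack([a,b])*1.5,0,255).astype(np.uint8))
E
```

```text
(no output)
```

View pics/crop.png

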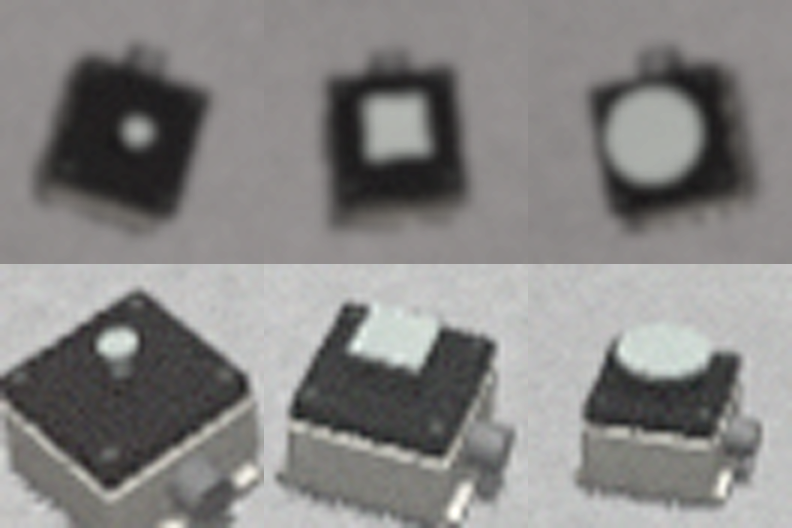

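The crops confirm the slim pin, square cap and wide disc on black-lidded aluminium housings. In the top view the heads are at (350.4,242.4), (277.9,190.8) and (172.6,243.1). In the scene view they are at (190.1,265.6), (297.6,227.9) and (292.1,147.9).

```bash
cat >h.py <<'E'
import cv2,numpy as np
from cell import env
def ray(n,uv,z,info=None):
    i=info or env.camera_info(n);V=np.array(i["view"]);R=V[:3,:3]
    p=cv2.undistortPoints(np.array([[uv]],float),np.array(i["camera_matrix"]),np.array(i["dist"]))[0,0]
    d=R.T@[*p,1];c=-R.T@V[:3,3];return (c+d*(z-c[2])/d[2])
E
python3 - <<'E'
from h import *
for k,t,s in (("pin",(350.4,242.4),(190.1,265.6)),("sq",(277.9,190.8),(297.6,227.9)),("disc",(172.6,243.1),(292.1,147.9))):
    print(k,ray("top",t,61).round(1),ray("scene",s,61).round(1))
# obstacles on the bench (approx)
for k,t,z in (("bolt",(252,157),40),("ring",(290,157),16),("pawlboss",(357,203),14),("red1",(395,196),60),("red2",(398,241),60),("red3",(359,294),60),("knob",(292,270),30),("feeler",(243,262),16)): print(k,ray("top",t,z).round(0))
E
```

```text
pin [ 512.7 -215.6   61. ] [ 511.9 -214.2   61. ]
sq [647.5 -25.5  61. ] [648.2 -24.   61. ]
disc [505.7 247.2  61. ] [505.6 247.8  61. ]
bolt [745.  46.  40.]
ring [753. -58.  16.]
pawlboss [ 626. -243.   14.]
red1 [ 637. -337.   60.]
red2 [ 517. -341.   60.]
red3 [ 380. -236.   60.]
knob [441. -65.  30.]
feeler [461.  66.  16.]
```

Emit:
{"fn": "play_rows", "kwargs": {"plan": [{"dr":[0,0,0],"offset":[1,-0.5,0.3],"fingers":0},{"dr":[0,0,0],"offset":[1,-0.5,0.3],"fingers":0},{"dr":[0,0,0],"offset":[1,-0.5,0.3],"fingers":0},{"dr":[0,0,0],"offset":[1,-0.5,0.3],"fingers":0},{"dr":[0,0,0],"offset":[1,-0.5,0.3],"fingers":0},{"dr":[0,0,0],"offset":[1,-0.5,0.3],"fingers":0},{"dr":[0,0,0],"offset":[1,-0.5,0.3],"fingers":0},{"dr":[0,0,0],"offset":[1,-0.5,0.3],"fingers":0},{"dr":[0,0,0],"offset":[1,-0.5,0.3],"fingers":0},{"dr":[0,0,0],"offset":[1,-0.5,0.3],"fingers":0},{"dr":[0,0,0],"offset":[1,-0.5,0.3],"fingers":0},{"dr":[0,0,0],"offset":[1,-0.5,0.3],"fingers":0}]}}

```text
time_s: 1.6
tcp_pos: [510.0, -214.0, 130.6]
orientation: [-3.141, 0.0, 0.463]
force: [0.0, -1.2, 0.5]
finger_gap: 0.002
gripper_force: 0.0
```

Emit:
{"fn": "play_rows", "kwargs": {"plan": [{"dr":[0,0,0],"offset":[0,0,0],"fingers":0},{"dr":[0,0,0],"offset":[0,0,0],"fingers":0},{"dr":[0,0,0],"offset":[0,0,0],"fingers":0}]}}

```text
time_s: 1.98
tcp_pos: [509.4, -215.9, 131.6]
orientation: [3.141, -0.0, 0.462]
force: [0.9, -0.5, 0.5]
finger_gap: 0.0
gripper_force: 0.0
```

```bash
cat >d.py <<'E'
import sys
from h import *
from scipy.spatial.transform import Rotation as Ro
T=dict(pin=(512.3,-214.9),sq=(647.9,-24.8),disc=(505.7,247.5))[sys.argv[1]]
s=env.get_state();R=Ro.from_euler("xyz",s["orientation"])
print(s["time_s"],s["tcp_pos"].round(2) if hasattr(s["tcp_pos"],"round") else s["tcp_pos"],s["orientation"],s["q"],s["force"],s["finger_gap"])
print("tool shift/30:",R.inv().apply([T[0]-s["tcp_pos"][0],T[1]-s["tcp_pos"][1],0])/30)
E
python3 d.py pin; python3 -c "
from h import *
cv2.imwrite('pics/w1.png',env.read_camera('wrist')[:,:,::-1])"
```

```text
1.975 [ 509.35 -215.95  131.59] [ 3.14110957e+00 -2.67723064e-05  4.61759291e-01] [-6.37343247e-01 -3.12462920e-02 -2.36485620e-01  1.36511450e+00
 -1.95664019e-04  2.04249008e+00] [ 0.9032676  -0.46666028  0.47311028] 0.00019666572475482977
tool shift/30: [1.03551696e-01 1.24572424e-02 8.79025333e-06]
```

View pics/w1.png

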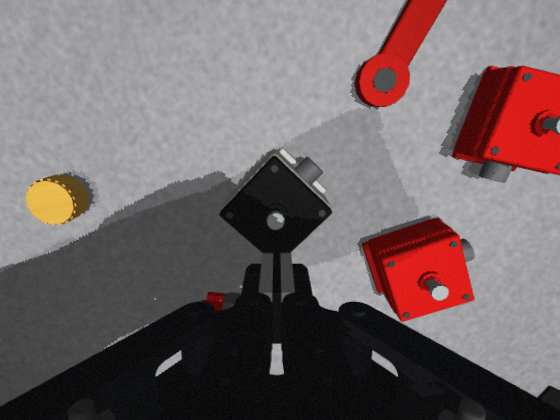

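The wrist view shows the pin head at (276,220) on the black lid, just ahead of the shut fingertips, which end at about (277,253).

```bash
python3 - <<'E'
from h import *
i=env.camera_info("wrist")
print(ray("wrist",(275.7,219.5),62,i),ray("wrist",(275.7,219.5),60,i))
V=np.array(i["view"])
s=env.get_state()["tcp_pos"]
for dz in(0,8):print(cv2.projectPoints(np.array([[s[0],s[1],s[2]-dz]]),V[:3,:3],V[:3,3],np.array(i["camera_matrix"]),np.array(i["dist"]))[0])
E
```

```text
[ 514.4559619  -214.06688347   62.        ] [ 513.83423754 -214.37336084   60.        ]
[[[274.38619896 280.90083027]]]
[[[274.46578623 272.42163646]]]
```

Emit:
{"fn": "play_rows", "kwargs": {"plan": [{"dr":[0,0,0],"offset":[0.13,0.02,0.9],"fingers":0},{"dr":[0,0,0],"offset":[0,0,0.6],"fingers":0},{"dr":[0,0,0],"offset":[0,0,0.3],"fingers":0},{"dr":[0,0,0],"offset":[0,0,0],"fingers":0},{"dr":[0,0,0],"offset":[0,0,0],"fingers":0}]}}

```text
time_s: 2.65
tcp_pos: [513.8, -214.3, 78.1]
orientation: [3.141, -0.0, 0.463]
force: [0.8, -0.3, -0.3]
finger_gap: 0.0
gripper_force: 0.0
```

Emit:
{"fn": "play_rows", "kwargs": {"plan": [{"dr":[0,0,0],"offset":[0,0,0.05],"fingers":0},{"dr":[0,0,0],"offset":[0,0,0.05],"fingers":0},{"dr":[0,0,0],"offset":[0,0,0.05],"fingers":0},{"dr":[0,0,0],"offset":[0,0,0.05],"fingers":0},{"dr":[0,0,0],"offset":[0,0,0],"fingers":0}]}}

```text
time_s: 3.28
tcp_pos: [513.3, -213.9, 71.1]
orientation: [-3.141, 0.0, 0.463]
force: [0.0, 0.6, 1.2]
finger_gap: 0.001
gripper_force: 0.0
```

```bash
python3 d.py pin; python3 -c "
from h import *
im=env.read_camera('wrist')[120:340,180:380,::-1]
cv2.imwrite('pics/w2.png',cv2.resize(im,None,fx=2.5,fy=2.5))"
```

```text
3.275 [ 513.33 -213.86   71.13] [-3.14143932e+00  1.62363236e-04  4.62826778e-01] [-6.29916391e-01  1.07611684e-02 -3.06034183e-01  1.25421181e+00
 -7.36208288e-05  2.04884950e+00] [0.03487966 0.61833064 1.21899769] 0.001495096638143124
tool shift/30: [-4.62050857e-02  1.58644229e-02  5.06949687e-06]
```

View pics/w2.png

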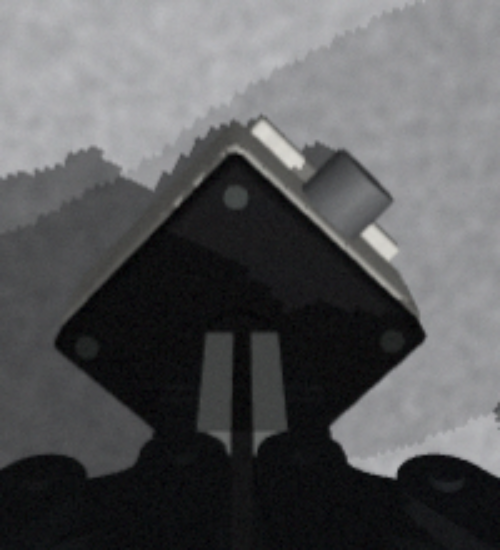

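The wrist crop shows the shut fingertips centred over the lid, covering the pin. I'll press on in small steps while watching the force.

Emit:
{"fn": "play_rows", "kwargs": {"plan": [{"dr":[0,0,0],"offset":[0,0,0.04],"fingers":0},{"dr":[0,0,0],"offset":[0,0,0.04],"fingers":0},{"dr":[0,0,0],"offset":[0,0,0.04],"fingers":0},{"dr":[0,0,0],"offset":[0,0,0],"fingers":0}]}}

```text
time_s: 3.82
tcp_pos: [513.5, -214.0, 67.8]
orientation: [3.141, -0.0, 0.463]
force: [-0.9, -0.2, 1.5]
finger_gap: -0.004
gripper_force: 0.8
```

Emit:
{"fn": "play_rows", "kwargs": {"plan": [{"dr":[0,0,0],"offset":[0,0,0.04],"fingers":0},{"dr":[0,0,0],"offset":[0,0,0.04],"fingers":0},{"dr":[0,0,0],"offset":[0,0,0],"fingers":0}]}}

```text
time_s: 4.2
tcp_pos: [513.5, -214.0, 65.2]
orientation: [3.141, -0.0, 0.463]
force: [-0.6, -0.5, 1.4]
finger_gap: 0.0
gripper_force: 0.6
```

Emit:
{"fn": "play_rows", "kwargs": {"plan": [{"dr":[0,0,0],"offset":[0,0,0.04],"fingers":0},{"dr":[0,0,0],"offset":[0,0,0.03],"fingers":0},{"dr":[0,0,0],"offset":[0,0,0],"fingers":0}]}}

```text
time_s: 4.58
tcp_pos: [513.4, -214.0, 63.1]
orientation: [3.141, -0.0, 0.463]
force: [0.2, -0.3, 0.5]
finger_gap: 0.001
gripper_force: 0.7
```

Emit:
{"fn": "play_rows", "kwargs": {"plan": [{"dr":[0,0,0],"offset":[0,0,0.03],"fingers":0},{"dr":[0,0,0],"offset":[0,0,0],"fingers":0}]}}

```text
time_s: 4.82
tcp_pos: [513.4, -213.9, 62.2]
orientation: [3.141, -0.0, 0.463]
force: [-0.1, -0.9, 2.0]
finger_gap: -0.003
gripper_force: 0.9
```

Emit:
{"fn": "play_rows", "kwargs": {"plan": [{"dr":[0,0,0],"offset":[0,0,0.03],"fingers":0},{"dr":[0,0,0],"offset":[0,0,0],"fingers":0}]}}

```text
time_s: 5.08
tcp_pos: [513.4, -213.9, 61.3]
orientation: [3.142, -0.0, 0.463]
force: [0.7, 0.2, 2.1]
finger_gap: 0.004
gripper_force: 0.9
```

Emit:
{"fn": "play_rows", "kwargs": {"plan": [{"dr":[0,0,0],"offset":[0,0,0.02],"fingers":0},{"dr":[0,0,0],"offset":[0,0,0],"fingers":0}]}}

```text
time_s: 5.32
tcp_pos: [513.4, -214.0, 60.8]
orientation: [3.141, -0.0, 0.463]
force: [-1.1, 0.3, 1.8]
finger_gap: 0.0
gripper_force: 1.1
```

```bash
python3 d.py pin; python3 -c "
from h import *
t=env.read_camera('scene')
im=t[215:325,130:260,::-1]
cv2.imwrite('pics/s2.png',cv2.resize(im,None,fx=5,fy=5,interpolation=cv2.INTER_CUBIC))"
```

```text
5.325 [ 513.45 -213.95   60.8 ] [ 3.14143113e+00 -2.84121792e-05  4.62769147e-01] [-6.29943394e-01  1.83443618e-02 -3.17654759e-01  1.23464072e+00
 -4.90865835e-05  2.04888011e+00] [-1.13010331  0.32930778  1.78084386] 0.00011956300843899095
tool shift/30: [-4.83655547e-02  1.11629125e-02  4.28892710e-07]
```

View pics/s2.png

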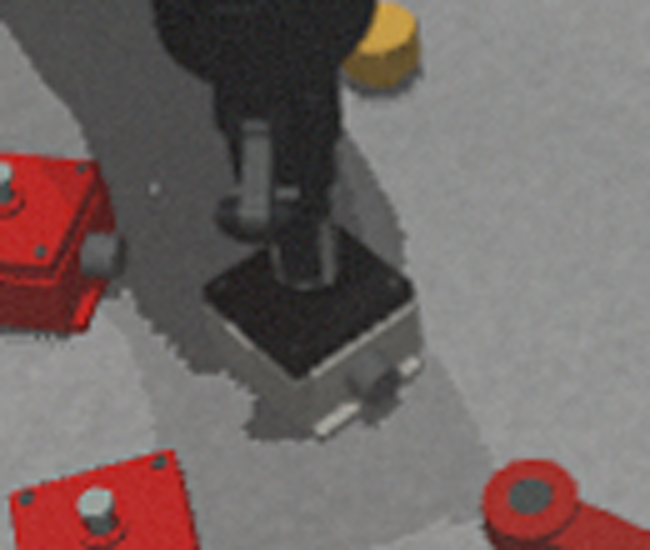

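The fingertips are now close above the lid, with the switch still upright. I'll keep going in small steps until the force rises at the stop.

Emit:
{"fn": "play_rows", "kwargs": {"plan": [{"dr":[0,0,0],"offset":[0,0,0.015],"fingers":0},{"dr":[0,0,0],"offset":[0,0,0],"fingers":0}]}}

```text
time_s: 5.62
tcp_pos: [513.4, -213.9, 60.3]
orientation: [3.141, -0.0, 0.463]
force: [-0.5, -0.9, 2.9]
finger_gap: -0.002
gripper_force: 1.2
```

Emit:
{"fn": "play_rows", "kwargs": {"plan": [{"dr":[0,0,0],"offset":[0,0,0.015],"fingers":0},{"dr":[0,0,0],"offset":[0,0,0],"fingers":0}]}}

```text
time_s: 5.88
tcp_pos: [513.4, -213.9, 59.9]
orientation: [3.141, -0.0, 0.463]
force: [0.5, 0.4, 2.4]
finger_gap: -0.003
gripper_force: 1.6
```

Emit:
{"fn": "play_rows", "kwargs": {"plan": [{"dr":[0,0,0],"offset":[0,0,0.015],"fingers":0},{"dr":[0,0,0],"offset":[0,0,0],"fingers":0}]}}

```text
time_s: 6.12
tcp_pos: [513.5, -214.0, 59.7]
orientation: [3.141, -0.0, 0.463]
force: [-1.0, -0.3, 5.6]
finger_gap: 0.0
gripper_force: 2.6
```

Emit:
{"fn": "play_rows", "kwargs": {"plan": [{"dr":[0,0,0],"offset":[0,0,0.015],"fingers":0},{"dr":[0,0,0],"offset":[0,0,0],"fingers":0}]}}

```text
time_s: 6.38
tcp_pos: [513.5, -214.0, 59.5]
orientation: [3.141, -0.0, 0.463]
force: [-2.4, 1.4, 7.5]
finger_gap: 0.0
gripper_force: 3.5
```

The force rose to 7.5 N at TCP z = 59.5, where the stop is expected, so the pin is home. I'll lift and move to the square cap.

Emit:
{"fn": "play_rows", "kwargs": {"plan": [{"dr":[0,0,0],"offset":[0,0,-0.3],"fingers":0},{"dr":[0,0,0],"offset":[0,0,-1],"fingers":0},{"dr":[0,0,0],"offset":[0,0,-1],"fingers":0},{"dr":[0,0,0],"offset":[0.97,-0.52,0],"fingers":0},{"dr":[0,0,0],"offset":[0.97,-0.52,0],"fingers":0},{"dr":[0,0,0],"offset":[0.97,-0.52,0],"fingers":0},{"dr":[0,0,0],"offset":[0.97,-0.52,0],"fingers":0},{"dr":[0,0,0],"offset":[0.97,-0.52,0],"fingers":0},{"dr":[0,0,0],"offset":[0.97,-0.52,0],"fingers":0},{"dr":[0,0,0],"offset":[0.97,-0.52,0],"fingers":0},{"dr":[0,0,0],"offset":[0,0,0],"fingers":0},{"dr":[0,0,0],"offset":[0,0,0],"fingers":0}]}}

```text
time_s: 7.88
tcp_pos: [646.6, -25.5, 127.8]
orientation: [-3.141, 0.001, 0.463]
force: [0.1, -1.1, 0.1]
finger_gap: 0.004
gripper_force: 0.0
```

```bash
python3 d.py sq; python3 -c "
from h import *
a=env.read_camera('wrist')[:300,:,::-1];t=env.read_camera('scene')[:,:,::-1]
b=cv2.resize(t[240:310,140:250],(392,250),interpolation=cv2.INTER_CUBIC)
o=np.zeros((550,560,3),np.uint8);o[:300]=a;o[300:,:392]=b
cv2.imwrite('pics/w3.png',o)"
```

```text
7.875 [646.58 -25.48 127.81] [-3.14144542e+00  7.03704096e-04  4.62963678e-01] [-2.40865664e-01  2.55666996e-01  6.32040940e-02  1.37896519e+00
 -3.43148104e-04  2.43776347e+00] [ 0.13720616 -1.08796822  0.14978354] 0.0036009220923550345
tool shift/30: [ 4.93054562e-02 -5.37579763e-04 -3.46173065e-05]
```

View pics/w3.png

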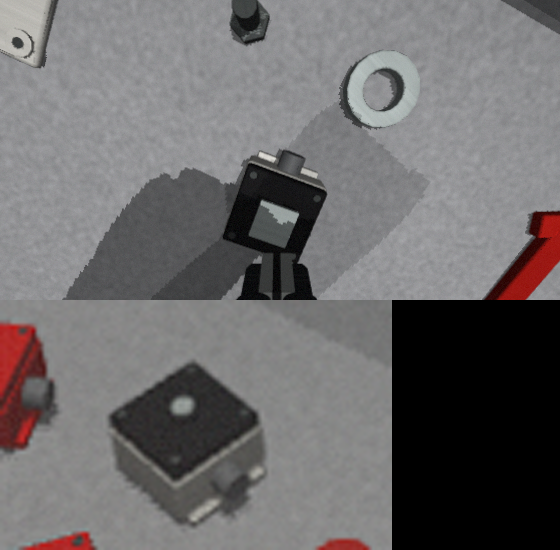

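The pin is down (crop, lower left) and its housing is unmoved. The square cap is at wrist (274,223). I'll now press it.

Emit:
{"fn": "play_rows", "kwargs": {"plan": [{"dr":[0,0,0],"offset":[0.08,0,0.9],"fingers":0},{"dr":[0,0,0],"offset":[0,0,0.6],"fingers":0},{"dr":[0,0,0],"offset":[0,0,0.25],"fingers":0},{"dr":[0,0,0],"offset":[0,0,0],"fingers":0},{"dr":[0,0,0],"offset":[0,0,0],"fingers":0}]}}

```text
time_s: 8.6
tcp_pos: [649.6, -24.4, 76.5]
orientation: [3.141, -0.001, 0.463]
force: [-0.6, -0.0, 0.1]
finger_gap: 0.001
gripper_force: 0.0
```

Emit:
{"fn": "play_rows", "kwargs": {"plan": [{"dr":[0,0,0],"offset":[0,0,0.04],"fingers":0},{"dr":[0,0,0],"offset":[0,0,0.04],"fingers":0},{"dr":[0,0,0],"offset":[0,0,0.04],"fingers":0},{"dr":[0,0,0],"offset":[0,0,0.04],"fingers":0},{"dr":[0,0,0],"offset":[0,0,0.04],"fingers":0},{"dr":[0,0,0],"offset":[0,0,0],"fingers":0}]}}

```text
time_s: 9.35
tcp_pos: [649.0, -24.2, 69.3]
orientation: [-3.142, 0.0, 0.463]
force: [0.0, 0.4, -0.8]
finger_gap: 0.003
gripper_force: 0.0
```

Emit:
{"fn": "play_rows", "kwargs": {"plan": [{"dr":[0,0,0],"offset":[0,0,0.04],"fingers":0},{"dr":[0,0,0],"offset":[0,0,0.04],"fingers":0},{"dr":[0,0,0],"offset":[0,0,0.04],"fingers":0},{"dr":[0,0,0],"offset":[0,0,0.04],"fingers":0},{"dr":[0,0,0],"offset":[0,0,0.04],"fingers":0},{"dr":[0,0,0],"offset":[0,0,0],"fingers":0}]}}

```text
time_s: 10.1
tcp_pos: [649.1, -24.2, 63.3]
orientation: [3.141, -0.0, 0.463]
force: [0.8, 0.0, 0.8]
finger_gap: -0.0
gripper_force: 0.6
```

Emit:
{"fn": "play_rows", "kwargs": {"plan": [{"dr":[0,0,0],"offset":[0,0,0.03],"fingers":0},{"dr":[0,0,0],"offset":[0,0,0.02],"fingers":0},{"dr":[0,0,0],"offset":[0,0,0],"fingers":0}]}}

```text
time_s: 10.48
tcp_pos: [649.1, -24.2, 61.9]
orientation: [3.141, -0.0, 0.463]
force: [-0.3, 0.5, 2.1]
finger_gap: -0.003
gripper_force: 1.0
```

Emit:
{"fn": "play_rows", "kwargs": {"plan": [{"dr":[0,0,0],"offset":[0,0,0.03],"fingers":0},{"dr":[0,0,0],"offset":[0,0,0.02],"fingers":0},{"dr":[0,0,0],"offset":[0,0,0],"fingers":0}]}}

```text
time_s: 10.85
tcp_pos: [649.1, -24.2, 60.4]
orientation: [3.141, -0.0, 0.463]
force: [0.1, 0.0, 2.4]
finger_gap: -0.001
gripper_force: 1.0
```

Emit:
{"fn": "play_rows", "kwargs": {"plan": [{"dr":[0,0,0],"offset":[0,0,0.015],"fingers":0},{"dr":[0,0,0],"offset":[0,0,0],"fingers":0}]}}

```text
time_s: 11.1
tcp_pos: [649.1, -24.2, 60.0]
orientation: [3.141, -0.0, 0.463]
force: [-1.0, 0.1, 3.2]
finger_gap: -0.002
gripper_force: 1.3
```

Emit:
{"fn": "play_rows", "kwargs": {"plan": [{"dr":[0,0,0],"offset":[0,0,0.015],"fingers":0},{"dr":[0,0,0],"offset":[0,0,0],"fingers":0}]}}

```text
time_s: 11.35
tcp_pos: [649.1, -24.2, 59.8]
orientation: [3.141, -0.0, 0.463]
force: [-0.6, 0.1, 5.2]
finger_gap: -0.001
gripper_force: 2.4
```

The stop is reached (5.2 N at z = 59.8). I'll lift and turn the yaw by 30° to stay clear of the joint 6 limit, then go to the disc.

Emit:
{"fn": "play_rows", "kwargs": {"plan": [{"dr":[0,0,0],"offset":[0,0,-0.3],"fingers":0},{"dr":[0,0,0],"offset":[0,0,-1],"fingers":0},{"dr":[0,0,-0.75],"offset":[0,0,-1],"fingers":0},{"dr":[0,0,-0.75],"offset":[0,0,0],"fingers":0},{"dr":[0,0,-0.75],"offset":[0,0,0],"fingers":0},{"dr":[0,0,-0.75],"offset":[0,0,0],"fingers":0},{"dr":[0,0,0],"offset":[0,0,0],"fingers":0}]}}

```text
time_s: 12.22
tcp_pos: [649.0, -24.2, 128.7]
orientation: [-3.142, 0.0, 0.985]
force: [0.1, -0.5, -0.6]
finger_gap: 0.002
gripper_force: 0.0
```

Emit:
{"fn": "play_rows", "kwargs": {"plan": [{"dr":[0,0,0],"offset":[0.49,-0.9,0],"fingers":0},{"dr":[0,0,0],"offset":[0.49,-0.9,0],"fingers":0},{"dr":[0,0,0],"offset":[0.49,-0.9,0],"fingers":0},{"dr":[0,0,0],"offset":[0.49,-0.9,0],"fingers":0},{"dr":[0,0,0],"offset":[0.49,-0.9,0],"fingers":0},{"dr":[0,0,0],"offset":[0.49,-0.9,0],"fingers":0},{"dr":[0,0,0],"offset":[0.49,-0.9,0],"fingers":0},{"dr":[0,0,0],"offset":[0.49,-0.9,0],"fingers":0},{"dr":[0,0,0],"offset":[0.49,-0.9,0],"fingers":0},{"dr":[0,0,0],"offset":[0.49,-0.9,0],"fingers":0},{"dr":[0,0,0],"offset":[0,0,0],"fingers":0},{"dr":[0,0,0],"offset":[0,0,0],"fingers":0}]}}

```text
time_s: 13.72
tcp_pos: [505.2, 247.1, 128.7]
orientation: [3.141, 0.0, 0.985]
force: [0.4, -0.5, 0.5]
finger_gap: 0.002
gripper_force: 0.0
```

```bash
python3 d.py disc; python3 -c "
from h import *
a=env.read_camera('wrist')[:300,:,::-1];t=env.read_camera('scene')[:,:,::-1]
b=cv2.resize(t[205:275,250:360],(392,250),interpolation=cv2.INTER_CUBIC)
o=np.zeros((550,560,3),np.uint8);o[:300]=a;o[300:,:392]=b
cv2.imwrite('pics/w4.png',o)"
```

```text
13.725 [505.24 247.08 128.65] [3.14118740e+00 8.08292946e-05 9.84828809e-01] [ 2.22503123e-01 -1.77243439e-03 -2.12668215e-01  1.35967913e+00
 -3.48912977e-04  2.37926691e+00] [ 0.38390766 -0.46132897  0.50203204] 0.002262267969442861
tool shift/30: [2.02137644e-02 5.10612221e-03 4.35406790e-07]
```

View pics/w4.png

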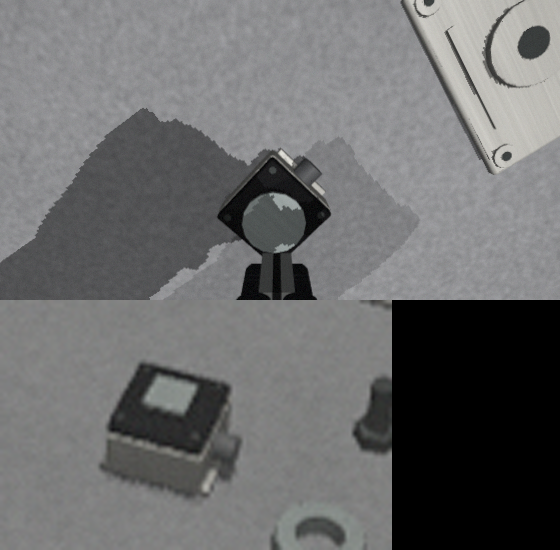

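The square cap is down and its housing is in place. The disc is at wrist (274,222), centred ahead of the fingers as the other two were.

Emit:
{"fn": "play_rows", "kwargs": {"plan": [{"dr":[0,0,0],"offset":[0.05,0,0.9],"fingers":0},{"dr":[0,0,0],"offset":[0,0,0.6],"fingers":0},{"dr":[0,0,0],"offset":[0,0,0.3],"fingers":0},{"dr":[0,0,0],"offset":[0,0,0],"fingers":0},{"dr":[0,0,0],"offset":[0,0,0],"fingers":0}]}}

```text
time_s: 14.45
tcp_pos: [506.3, 248.7, 75.4]
orientation: [3.141, -0.001, 0.986]
force: [0.4, -1.1, 0.8]
finger_gap: 0.001
gripper_force: 0.0
```

Emit:
{"fn": "play_rows", "kwargs": {"plan": [{"dr":[0,0,0],"offset":[0,0,0.04],"fingers":0},{"dr":[0,0,0],"offset":[0,0,0.04],"fingers":0},{"dr":[0,0,0],"offset":[0,0,0.04],"fingers":0},{"dr":[0,0,0],"offset":[0,0,0.04],"fingers":0},{"dr":[0,0,0],"offset":[0,0,0.04],"fingers":0},{"dr":[0,0,0],"offset":[0,0,0.04],"fingers":0},{"dr":[0,0,0],"offset":[0,0,0],"fingers":0}]}}

```text
time_s: 15.32
tcp_pos: [505.8, 248.6, 67.4]
orientation: [3.142, 0.0, 0.986]
force: [-0.2, -0.0, 1.4]
finger_gap: 0.0
gripper_force: 0.9
```

Emit:
{"fn": "play_rows", "kwargs": {"plan": [{"dr":[0,0,0],"offset":[0,0,0.04],"fingers":0},{"dr":[0,0,0],"offset":[0,0,0.04],"fingers":0},{"dr":[0,0,0],"offset":[0,0,0.04],"fingers":0},{"dr":[0,0,0],"offset":[0,0,0.04],"fingers":0},{"dr":[0,0,0],"offset":[0,0,0],"fingers":0}]}}

```text
time_s: 15.95
tcp_pos: [505.8, 248.6, 62.4]
orientation: [3.142, 0.0, 0.986]
force: [-0.5, -0.1, 0.5]
finger_gap: 0.001
gripper_force: 0.4
```

Emit:
{"fn": "play_rows", "kwargs": {"plan": [{"dr":[0,0,0],"offset":[0,0,0.03],"fingers":0},{"dr":[0,0,0],"offset":[0,0,0.02],"fingers":0},{"dr":[0,0,0],"offset":[0,0,0],"fingers":0}]}}

```text
time_s: 16.32
tcp_pos: [505.8, 248.6, 61.0]
orientation: [3.142, 0.0, 0.986]
force: [0.1, -0.3, 1.7]
finger_gap: -0.0
gripper_force: 1.0
```

Emit:
{"fn": "play_rows", "kwargs": {"plan": [{"dr":[0,0,0],"offset":[0,0,0.02],"fingers":0},{"dr":[0,0,0],"offset":[0,0,0],"fingers":0}]}}

```text
time_s: 16.58
tcp_pos: [505.8, 248.6, 60.4]
orientation: [3.142, 0.0, 0.986]
force: [-0.9, -0.7, 1.6]
finger_gap: -0.0
gripper_force: 1.1
```

Emit:
{"fn": "play_rows", "kwargs": {"plan": [{"dr":[0,0,0],"offset":[0,0,0.015],"fingers":0},{"dr":[0,0,0],"offset":[0,0,0],"fingers":0}]}}

```text
time_s: 16.82
tcp_pos: [505.8, 248.6, 60.0]
orientation: [3.142, 0.0, 0.986]
force: [-0.8, 0.1, 2.6]
finger_gap: 0.0
gripper_force: 1.4
```

Emit:
{"fn": "play_rows", "kwargs": {"plan": [{"dr":[0,0,0],"offset":[0,0,0.015],"fingers":0},{"dr":[0,0,0],"offset":[0,0,0],"fingers":0}]}}

```text
time_s: 17.08
tcp_pos: [505.8, 248.6, 59.7]
orientation: [3.141, 0.0, 0.986]
force: [-2.4, -0.3, 4.2]
finger_gap: 0.001
gripper_force: 2.5
```

The disc is home on its stop. I'll lift clear and check.

Emit:
{"fn": "play_rows", "kwargs": {"plan": [{"dr":[0,0,0],"offset":[0,0,-0.3],"fingers":0},{"dr":[0,0,0],"offset":[0,0,-1],"fingers":0},{"dr":[0,0,0],"offset":[0,0,-1],"fingers":0},{"dr":[0,0,0],"offset":[0,0,-1],"fingers":0},{"dr":[0,0,0],"offset":[-1,0,-1],"fingers":0},{"dr":[0,0,0],"offset":[-1,0,-1],"fingers":0},{"dr":[0,0,0],"offset":[-1,0,0],"fingers":0},{"dr":[0,0,0],"offset":[0,0,0],"fingers":0},{"dr":[0,0,0],"offset":[0,0,0],"fingers":0}]}}

```text
time_s: 18.2
tcp_pos: [456.5, 173.8, 218.7]
orientation: [3.141, -0.0, 0.986]
force: [-0.1, -0.6, 0.2]
finger_gap: 0.001
gripper_force: 0.0
```

```bash
python3 -c "
from h import *
t=env.read_camera('scene')[:,:,::-1]
cv2.imwrite('pics/end.png',cv2.resize(t[110:390,90:460],None,fx=2,fy=2,interpolation=cv2.INTER_CUBIC))"
```

```text
(no output)
```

View pics/end.png

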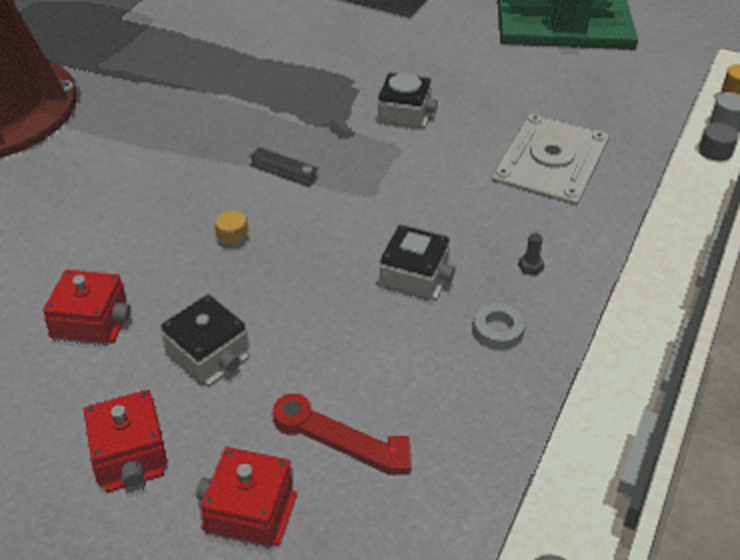

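All three plungers are down in the final view (pin at (203,320), square (415,242), disc (405,84)), and the other parts have not moved.

```bash
python3 -c "
from cell import env
print(env.close_job())"
```

```text
the job is handed in; nothing more can be done
None
```

I pressed the pin, square cap and disc home in that order, reading at most 7.5 N, with nothing visibly moved, and handed the job in at about 18 s; no verdict was returned.

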